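# Step the filter wheel under the stage to green

## Task

Turn the filter wheel under the specimen stage round to its green filter: push its finger tabs with a fingertip until the wheel clicks home with the green filter in the lamp beam under the dish. Push only on the tabs, gently and never pinching one between the fingers, and keep off the disc with its filter glass. Leave the stage, its dish and everything else on the bench just as they stand.

Things in the scene. Friction and masses are not known exactly. Their poses are not given: they have to be found in the camera images.
- wheel (a joint): turn of the level filter wheel on its upright axle, rad, counter-clockwise from above positive; no end stop either way, the value does not wrap. 0 and all multiples of 2 pi: green filter in the beam. A spring click stop holds it at each multiple of pi/3 (60 degrees): leaving one takes about 2 N at a tab; past half-way (30 degrees) it springs on by itself to the next and stays there
- hub (a point): on the wheel's axle (silver boss) at the disc's top face, 124 mm above the table. The wheel is a flat black disc, 120 mm across, 8 mm thick, with six 25 mm filters on a circle of 43 mm radius, 60 degrees apart: counter-clockwise from above green, amber, red, grey, blue, frosted white
- beam (a point): fixed point on the upright axis of the lamp beam, at the height of the disc's top face, 43 mm horizontally from the axle. The direction hub to beam is the direction in which the stage lies
- filter_green (a point): centre of the green filter, on the disc's top face, 43 mm from the axle; turns with the wheel
- tab_green (a point): middle of the green tab, 80 mm from the axle, 120 mm above the table; turns with the wheel. In line with each filter a flat finger tab of its colour sticks out of the rim: 60 to 92 mm from the axle, 8 mm thick along the way it turns, 12 mm tall (114 to 126 mm above the table), free air beside it, above it, and below it down to 10 mm above the table
- tabs_cw: the halves of all six tabs with the faces that a finger pushes to turn the wheel clockwise seen from above; part of the wheel. Origin on the axle at the disc's underside; x points to the green filter, z up
- tabs_ccw: the halves of all six tabs with the faces that a finger pushes to turn the wheel counter-clockwise seen from above; part of the wheel. Same frame as tabs_cw
- stage: black specimen stage fixed over part of the wheel: level plate, top 148, underside 140 mm above the table, on four 12 mm posts outside the tabs' sweep. Origin on the table below the axle; x points from axle to beam. Plate x 15 to 165, y -55 to 55 mm; posts x 112 and 155, y -42 and 42. Tabs more than 65 degrees from the beam's direction are open from above
- dish: small clear culture dish standing loose on the stage over the beam, 35 mm across, 10 mm tall; origin at the centre of its underside
- beaker: loose glass beaker, 60 mm across, 85 mm tall; origin at the centre of its underside. Beaker and bottle may change places
- bottle: loose amber reagent bottle with white cap, 52 mm across, 110 mm tall; origin at the centre of its underside
- screwdriver: loose screwdriver with red handle lying on the table, 160 mm long; origin under its middle
- dropper: loose dropping pipette with red bulb lying on the table, 152 mm long; origin under its middle
- syringe: loose plastic syringe lying on the table, 141 mm long; origin under its middle
- rack: loose pink tube rack, 70 x 200 x 40 mm; origin at the centre of its underside
- disc: the wheel's flat black disc with the filters in it; turns with the wheel. Origin on the axle at its underside, 116 mm above the table; x points to the green filter, z up. 120 mm across, 8 mm thick; filter rims stand 2 mm, the silver boss 8 mm above its top face
Things that resemble listed ones, but are neither listed nor needed, are in the scene too. There is more than one size of the dish; the job needs the smallest.

How it is judged:
By the outcome, as a careful person would: the job done as asked, in the order asked, and still so for the second after the job is handed in, with the robot touching nothing.
It also fails if it takes over 58 s, if anything falls off the work surface, if the arm or the gripper's body presses on something with over 40 N, if the wrist force passes 120 N, or if a joint passes its speed limit or range.

## Robot

A 6-joint arm with a two-finger parallel gripper is mounted at the origin on the work surface. World frame = base frame: x ahead of the robot, y to its left, z up, the work surface at z = 0. Lengths are in m, angles in rad, forces in N, time in s.
With the tool pointing down it reaches from about 0.2 to 0.875 m from the base axis. Payload 3.4 kg.
Tool frame: the origin (TCP) lies between the finger pads; the fingertips stand 14 mm ahead of it and the grasp point (between the pads) lies 5 mm behind it (ctrl.nose_length is the distance from the TCP to the fingertips, in m); z points along the fingers, y is the line along which they close (so a half turn about z gives the same grasp; the last joint's range is limited). The gripper opens to 94 mm and grips with 3 to 60 N. Pads are 16 mm wide; open, the fingers measure 119 mm over their backs; the gripper's body (75 mm by 177 mm) begins 78 mm behind the grasp point.
Start: joints at [1.031, 0.276, 1.505, -0, 1.361, -0.121], TCP at [0.234, 0.525, 0.219] pointing down, gripper open.
Joint ranges: [-2.89, 2.89], [-0.75, 2.08], [0.22, 2.7], [-1.18, 4.32], [0.11, 2.71], [-2.7, 2.7]. Speed limits (rad/s): [2.57, 2.57, 3.14, 3.14, 3.14, 3.14].

## Interface

Orientations are given as a unit quaternion [x, y, z, w].
In Python, from cell import ctrl gives the robot as it stands.
- The arm moves only by the tool carry_out, never from a script. Its argument "deltas" is a list of rows, each a list of 5 numbers: the opening, from 0 (shut) to 1 (fully open), then the shift along the tool's x, y, z scaled (see below), then the turn about the tool's z scaled (see below). In form: [[hand, tx, ty, tz, yaw], ...]. A call has 1 to 8 rows; each row shifts and turns the commanded pose from where the row before left it, along the tool's axes as they then stand; what a row does not reach is not made up. The controller multiplies each number of a shift by 2 cm and each number of a turn by 60 degrees. A row lasts 1/10 s, in which the tool goes at most 50 mm and 8.59 degrees, less where a joint would pass 70% of its speed; a pose out of reach is approached as far as the arm can. A call with a number of a shift or a turn outside -1 to 1 is refused whole. A call with a gripper value outside its range is refused whole. The fingers move at their own pace and stop on an object; the grip force is fixed at half the most. Time passes only in rows, so rows that do not move let the fingers close. It gives the time, the measured TCP pose, the force, the opening and the grip force at its end, in the units of the state.
- ctrl.observe(): the state, without advancing time (a new reading comes with each control period).
- ctrl.grab_frame(name): name is "scene" or "top" or "wrist"; returns a dict with "pixels" (480x640x3 uint8, red, green, blue), "z_map" (480x640 float32, m along the optical axis (not along the pixel's ray), 0 where there is no reading), "vfov" (degrees; the focal length in pixels is half the picture's height over the tangent of half this angle, whatever the lens; pixels are square), "cx", "cy" (the principal point, pixels), "k1" (the pictures are not rectified: a ray, as slopes to the right and down, at radius r is drawn at 1 + k1 r^2 times it, then the intrinsics apply), "origin" and "attitude" of the camera in the world. Camera axes: x right, y down, z forward; pixel columns grow to the right and rows downward; lengths in m; the calibration is good to about 2 mm. A picture is of the moment at which its call begins.
- ctrl.hand_in(): hands the job in; it is judged then, once.
Trained networks look in a picture, given as the dict that the camera call returned (one of the last four; its "shot" number tells which), for a name from the list of things; names that differ only in an ending like _2 or _b are one class to them, and where a whole thing is asked for, a point or a joint stands for the part that bears it (a point fixed in the world has none). Each returns a list of dicts, best first, with "p" (0 to 1); they miss things now and then, are a little off and sometimes report something else, mostly with a low value. They report only what shows in the picture. A call takes as long as a camera call. They do not tell look-alikes from the thing itself.
- ctrl.search_frame(name, picture): "xyz" ([x, y, z] in m, in world coordinates, good to about 4 mm: the middle of the surface that is visible of it).
The state is a dict: "clock": time; "joints": joint angles; "joint_vel": joint speeds; "effort": joint torques, N m; "eef_pos": TCP position; "orientation": TCP orientation; "ft_force": force on the tool from outside, world axes, zero at the start; "moment": the same for the moment, N m; "gripper_width": opening from 0.0 (shut) to 1.0 (fully open); "gripper_force": force on a finger pad.
Only numpy, scipy, OpenCV 4.12 (cv2) and the standard library are available. Lean on these libraries where they do the work, as an engineer would, in place of code of your own. Each camera call takes 0.05 s, during which the arm holds its last target. There are 200 camera calls.

## Working session

There is one attempt and no reset: what is moved stays moved. The work goes in short steps, Python scripts to look and compute and a tool call to move; the robot and the scene stay as the last step left them, time stands still between calls to the robot, and variables do not carry over. Pictures are saved under pics/ and viewed, at most 10 in all, crops included, and the job is handed in when it is done.

Besides the shell and the picture viewer there is one more tool, called after "Call:" in YAML: its name, and indented under it one key for each argument. carry_out: Moves the arm, as the interface text tells. Its arguments: {"type":"object","properties":{"deltas":{"type":"array"}},"required":["deltas"]}

```bash
mkdir -p pics; cat > h.py <<'E'
import numpy as np, cv2
from cell import ctrl
from scipy.spatial.transform import Rotation as R
def rot(f):
    a=np.array(f["attitude"]); return a if a.shape==(3,3) else R.from_quat(a).as_matrix()
def K(f):
    F=240/np.tan(np.radians(f["vfov"])/2); return np.array([[F,0,f["cx"]],[0,F,f["cy"]],[0,0,1.]]),np.array([f["k1"],0,0,0,0.])
def xyz(f):
    k,d=K(f); u,v=np.meshgrid(np.arange(640.),np.arange(480.))
    p=cv2.undistortPoints(np.stack([u,v],-1).reshape(-1,1,2),k,d).reshape(480,640,2)
    z=f["z_map"][...,None]; return np.concatenate([p*z,z],-1)@rot(f).T+np.array(f["origin"])
def proj(f,P):
    k,d=K(f); c=(np.atleast_2d(P)-np.array(f["origin"]))@rot(f)
    return cv2.projectPoints(c.reshape(-1,1,3),np.zeros(3),np.zeros(3),k,d)[0].reshape(-1,2)
def save(f,n): cv2.imwrite("pics/"+n,f["pixels"][...,::-1])
E
python3 - <<'E'
from h import *
for n in ("scene","top"):
    f=ctrl.grab_frame(n); save(f,n+"1.png"); print(n,np.round(f["origin"],3),f["vfov"],f["k1"])
    for t in ("hub","filter_green","tab_green","stage","dish","disc","beaker","bottle","rack"):
        for r in ctrl.search_frame(t,f)[:3]: print(t,np.round(r["xyz"],3),round(r["p"],2),proj(f,r["xyz"])[0].round())
print(ctrl.observe())
E
```

```text
scene [1.266 0.099 0.827] 55.09605693227243 -0.0012627368433030743
hub [0.542 0.162 0.126] 0.68 [396. 243.]
filter_green [0.546 0.15  0.124] 0.81 [390. 244.]
tab_green [0.542 0.151 0.129] 0.86 [391. 241.]
stage [0.586 0.04  0.151] 0.78 [338. 242.]
dish [0.747 0.108 0.005] 0.75 [359. 352.]
dish [0.553 0.098 0.148] 0.72 [367. 236.]
dish [ 0.576 -0.161 -0.   ] 0.72 [252. 275.]
disc [0.54  0.151 0.124] 0.59 [391. 242.]
beaker [ 0.433 -0.364  0.06 ] 0.69 [186. 208.]
bottle [0.415 0.333 0.061] 0.58 [465. 233.]
rack [0.594 0.38  0.036] 0.74 [491. 300.]
rack [0.545 0.149 0.123] 0.65 [390. 244.]
rack [0.581 0.19  0.122] 0.31 [408. 258.]
top [0.341 0.021 1.253] 44.43439066409301 -0.04268425147072856
hub [0.522 0.143 0.124] 0.89 [246. 249.]
filter_green [0.525 0.148 0.124] 0.77 [243. 247.]
tab_green [0.525 0.14  0.125] 0.73 [247. 247.]
tab_green [0.568 0.045 0.148] 0.39 [296. 223.]
stage [0.571 0.045 0.146] 0.69 [296. 221.]
dish [0.745 0.104 0.005] 0.73 [270. 157.]
dish [0.553 0.094 0.15 ] 0.66 [270. 230.]
disc [0.524 0.147 0.124] 0.73 [244. 248.]
beaker [ 0.431 -0.376  0.048] 0.61 [501. 295.]
bottle [0.398 0.328 0.077] 0.91 [155. 315.]
rack [0.6   0.371 0.039] 0.89 [142. 219.]
{'clock': 1.0, 'joints': array([ 1.03099421e+00,  2.75894038e-01,  1.50492246e+00, -2.05343070e-05,
        1.36070067e+00, -1.20957102e-01]), 'joint_vel': array([-2.49415643e-05, -9.89462406e-04,  1.65945420e-03,  1.41757971e-03,
        1.35733655e-03, -1.39959651e-04]), 'effort': array([-2.72485740e-04, -4.04467964e+01, -2.37502974e+01,  7.00828037e-02,
        2.46928056e-02, -1.13089314e-05]), 'eef_pos': array([0.23385571, 0.52531912, 0.21948745]), 'orientation': array([2.07892965e-01, 9.78151580e-01, 3.24470349e-05, 2.17432476e-05]), 'ft_force': array([-0.06609793,  0.15537593, -0.01193718]), 'moment': array([-0.01547986, -0.02509848, -0.04445867]), 'gripper_force': 0.0, 'gripper_width': 0.9975159142751852}
```

View pics/scene1.png

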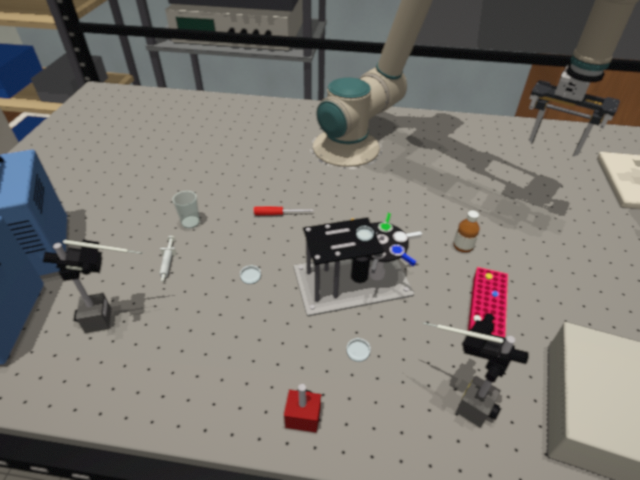

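```bash
python3 - <<'E'
import cv2
i=cv2.imread("pics/top1.png")[150:320,150:380]
cv2.imwrite("pics/topc.png",cv2.resize(i,None,fx=3.4,fy=3.4,interpolation=cv2.INTER_CUBIC))
E
```

```text
(no output)
```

View pics/topc.png

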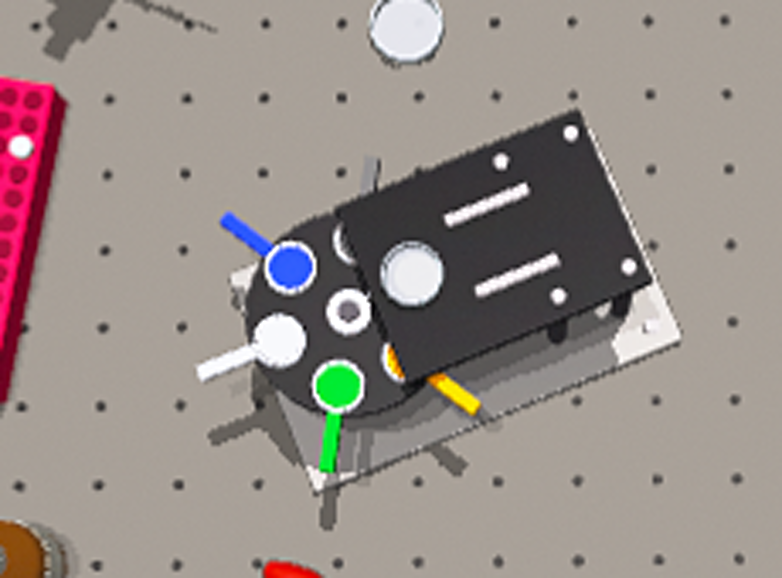

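The top crop shows the wheel left of the stage. Filters are at green (338,386), white (279,340) and blue (290,267), with the boss at (349,311) and the dish on the stage at (412,273). Green is about 120° clockwise of the beam, so the wheel needs +120° (two clicks counter-clockwise).

Possible mix-ups: larger dishes at scene (359,350) and (251,274), and other coloured tabs. The dish on the stage is at scene (365,234), and the green tab is at scene (388,218) and crop (330,440).

```bash
python3 - <<'E'
from h import *
f=ctrl.grab_frame("top"); k,d=K(f); Rm=rot(f); o=np.array(f["origin"])
def pl(u,v,z):
    p=cv2.undistortPoints(np.array([[[u,v]]],float),k,d)[0,0]; r=Rm@np.array([*p,1]); return (o+r*(z-o[2])/r[2])[:2]
c=lambda x,y:((x+.5)/3.4-.5+150,(y+.5)/3.4-.5+150)
hsv=cv2.cvtColor(f["pixels"],cv2.COLOR_RGB2HSV)
P={n:pl(*c(*q),.126) for n,q in dict(g=(338,386),w=(279,340),b=(290,267)).items()}
B=pl(*c(349,311),.132); H=P['g']+P['b']-P['w']
D=pl(*c(412,273),.158); print("boss",B,"hub",H,"dish",D,np.linalg.norm(D-B))
co=[pl(*c(*q),.148) for q in ((336,210),(578,110),(652,284),(405,382))]
print("plate",np.round(co,3),[np.linalg.norm(co[i]-co[(i+1)%4]).round(3) for i in range(4)])
a=np.degrees(np.arctan2(*(co[1]+co[2]-co[0]-co[3])[::-1])); print("beamdir",a)
for n,q in P.items(): v=q-B; print(n,np.linalg.norm(v),np.degrees(np.arctan2(v[1],v[0])))
for n,q in dict(g=(327,470),w=(201,374),b=(226,217),y=(476,408)).items(): v=pl(*c(*q),.126)-B; print("tip",n,np.linalg.norm(v),np.degrees(np.arctan2(v[1],v[0])))
X=xyz(f); s=ctrl.grab_frame("scene"); Y=xyz(s)
for nm,Q in (("top",X),("sc",Y)):
    m=(Q[...,2]>.16)&(Q[...,2]<.6)&(abs(Q[...,0]-.55)<.3)&(abs(Q[...,1]-.17)<.3)
    q=Q[m]; print(nm,len(q)); 
    if len(q): print(np.unique((q[:,:3]/.05).round()*.05,axis=0,return_counts=True))
E
```

```text
boss [0.53540743 0.12978575] hub [0.53562254 0.13056184] dish [0.55203176 0.0923217 ] 0.04098687384806415
plate [[ 0.591  0.136]
 [ 0.648 -0.002]
 [ 0.546 -0.042]
 [ 0.492  0.097]] [np.float64(0.149), np.float64(0.109), np.float64(0.149), np.float64(0.106)]
beamdir -68.0555093951989
g 0.04263293352513715 171.16390884211336
w 0.04317254401262485 110.80069491589435
b 0.043883542937914154 52.01109433967966
tip g 0.09069170835950602 172.13013865117415
tip w 0.09119623644743226 112.19116011221402
tip b 0.09152340132935817 51.68358877693462
tip y 0.09072695491411162 -127.74547877283098
top 1375
(array([[0.55, 0.1 , 0.15],
       [0.75, 0.3 , 0.2 ],
       [0.8 , 0.2 , 0.15],
       [0.8 , 0.2 , 0.2 ],
       [0.8 , 0.25, 0.15],
       [0.8 , 0.25, 0.2 ],
       [0.8 , 0.3 , 0.15],
       [0.8 , 0.3 , 0.2 ],
       [0.8 , 0.35, 0.15],
       [0.8 , 0.35, 0.2 ],
       [0.85, 0.25, 0.2 ],
       [0.85, 0.3 , 0.2 ],
       [0.85, 0.3 , 0.25],
       [0.85, 0.35, 0.15],
       [0.85, 0.35, 0.2 ],
       [0.85, 0.35, 0.25]]), array([  3,  52,   9,   2,   4, 113,  20, 604,  25,  95,  26, 174,  21,
         2, 192,  33]))
sc 2064
(array([[0.55, 0.1 , 0.15],
       [0.75, 0.3 , 0.2 ],
       [0.8 , 0.2 , 0.15],
       [0.8 , 0.2 , 0.2 ],
       [0.8 , 0.25, 0.15],
       [0.8 , 0.25, 0.2 ],
       [0.8 , 0.3 , 0.15],
       [0.8 , 0.3 , 0.2 ],
       [0.8 , 0.35, 0.2 ],
       [0.85, 0.25, 0.2 ],
       [0.85, 0.3 , 0.15],
       [0.85, 0.3 , 0.2 ],
       [0.85, 0.3 , 0.25],
       [0.85, 0.35, 0.15],
       [0.85, 0.35, 0.2 ],
       [0.85, 0.35, 0.25]]), array([  2,  41,   9,   5,   1, 146,  40, 535,  35,  50,  82, 567,  31,
        14, 446,  60]))
```

Hub is at (0.5355, 0.130) and the beam direction is -68°. Blue tab is at 52° and green at 172°, so the wheel stands at -120°; sizes agree with the description. I'll push the blue tab counter-clockwise by about 95° with closed fingers and let it spring home. First step is to move above the gap at 30°.

Call:
carry_out:
  deltas:
    - [0,-0.5,-0.18,0,0]
    - [0,-1,-0.36,0,0]
    - [0,-1,-0.36,0,0]
    - [0,-1,-0.36,0,0]
    - [0,-1,-0.36,0,0]
    - [0,-1,-0.36,0,0]
    - [0,-1,-0.36,0,0]
    - [0,-1,-0.36,0,0]

```text
clock: 1.9
eef_pos: [0.3499, 0.4137, 0.2196]
orientation: [0.208, 0.978, -0.0, 0.0]
ft_force: [0.5, -0.3, -0.7]
gripper_width: 0.354
gripper_force: 0.0
```

Call:
carry_out:
  deltas:
    - [0,-1,-0.36,0,0]
    - [0,-1,-0.36,0,0]
    - [0,-1,-0.36,0,0]
    - [0,-1,-0.36,0,0]
    - [0,-1,-0.36,0,0]
    - [0,-1,-0.36,0,0]
    - [0,-1,-0.36,0,0]
    - [0,-1,-0.36,0,0]

```text
clock: 2.7
eef_pos: [0.4724, 0.2959, 0.2195]
orientation: [0.208, 0.978, -0.0, 0.0]
ft_force: [0.2, -0.5, 0.3]
gripper_width: 0.004
gripper_force: 0.0
```

Call:
carry_out:
  deltas:
    - [0,-1,-0.36,0,0]
    - [0,-1,-0.36,0,0]
    - [0,-1,-0.36,0,0]
    - [0,-1,-0.36,0,0]
    - [0,-1,-0.36,0,0]
    - [0,-1,-0.36,0,0]
    - [0,-1,-0.36,0,0]
    - [0,-0.7,-0.25,0,0]

```text
clock: 3.5
eef_pos: [0.591, 0.1824, 0.2194]
orientation: [0.208, 0.978, -0.0, 0.0]
ft_force: [0.4, 0.4, 0.0]
gripper_width: 0.004
gripper_force: 0.0
```

Call:
carry_out:
  deltas:
    - [0,0,0,0,0.12]
    - [0,0,0,0,0.12]
    - [0,0,0,0,0.12]
    - [0,0,0,0,0.12]
    - [0,0,0,0,0.12]
    - [0,0,0,0,0]
    - [0,0,0,0,0]

```text
clock: 4.2
eef_pos: [0.5899, 0.1839, 0.2195]
orientation: [0.499, 0.867, 0.0, -0.0]
ft_force: [-0.4, 0.0, 0.4]
gripper_width: 0.004
gripper_force: 0.0
```

```bash
cat > st.py <<'E'
from h import *
H=np.array([.5355,.130])
s=ctrl.observe(); m=R.from_quat(s["orientation"]).as_matrix(); v=s["eef_pos"][:2]-H
print(s["clock"],s["eef_pos"],"r",np.linalg.norm(v),"ang",np.degrees(np.arctan2(v[1],v[0])),"toolx",np.degrees(np.arctan2(m[1,0],m[0,0])),"tilt",m[:,2],"ft",s["ft_force"],s["gripper_width"])
t=H+.08*np.array([np.cos(np.radians(30)),np.sin(np.radians(30))])
e=np.array([*t,.126])-s["eef_pos"]; print("to start, tool units",m.T@e/.02)
E
python3 - <<'E'
from st import *
f=ctrl.grab_frame("wrist"); save(f,"w1.png")
E
```

```text
4.2 [0.5898983  0.18389464 0.21948533] r 0.07657550482172139 ang 44.73352454030063 toolx 120.15394878058216 tilt [-6.63420021e-05  6.47201952e-05 -9.99999996e-01] ft [-0.41475385  0.01196816  0.38873515] 0.004363593928779507
to start, tool units [-0.97496107  0.29461702  4.67417208]
```

View pics/w1.png

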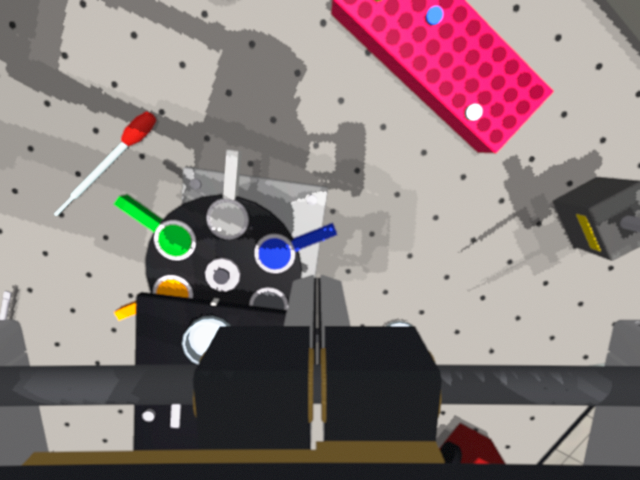

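The wrist view shows the closed fingertips around (317,300), right of the disc, in the gap clockwise of the blue tab (315,237). The stage is at lower left, clear of them. Next I move to the start point and descend.

Call:
carry_out:
  deltas:
    - [0,-0.97,0.3,0,0]
    - [0,0,0,0,0]
    - [0,0,0,1,0]
    - [0,0,0,1,0]
    - [0,0,0,1,0]
    - [0,0,0,1,0]
    - [0,0,0,0.67,0]
    - [0,0,0,0,0]

```text
clock: 5.05
eef_pos: [0.6036, 0.1697, 0.1239]
orientation: [0.5, 0.866, -0.001, -0.002]
ft_force: [-0.9, -0.2, -0.5]
gripper_width: 0.004
gripper_force: 0.0
```

```bash
python3 st.py
```

```text
5.05 [0.60358148 0.16973079 0.1239092 ] r 0.0788265362828213 ang 30.26685412339011 toolx 119.99537746783815 tilt [-4.25855039e-03 -6.25324204e-04 -9.99990737e-01] ft [-0.8910971  -0.17321418 -0.51529347] 0.004166710504412449
to start, tool units [-0.01818589  0.05829858 -0.1048033 ]
```

Now the arc: 8 rows of 3° each with the tool turning along it.

Call:
carry_out:
  deltas:
    - [0,0.2,0.03,0,-0.05]
    - [0,0.2,-0.005,0,-0.05]
    - [0,0.2,-0.005,0,-0.05]
    - [0,0.2,-0.005,0,-0.05]
    - [0,0.2,-0.005,0,-0.05]
    - [0,0.2,-0.005,0,-0.05]
    - [0,0.2,-0.005,0,-0.05]
    - [0,0.2,-0.005,0,-0.05]

```text
clock: 5.85
eef_pos: [0.5866, 0.1939, 0.1275]
orientation: [0.308, 0.951, 0.001, 0.003]
ft_force: [2.4, -0.9, -1.8]
gripper_width: 0.003
gripper_force: 1.4
```

Call:
carry_out:
  deltas:
    - [0,0.2,-0.005,0,-0.05]
    - [0,0.2,-0.005,0,-0.05]
    - [0,0.2,-0.005,0,-0.05]
    - [0,0.2,-0.005,0,-0.05]

```text
clock: 6.25
eef_pos: [0.5727, 0.2027, 0.1276]
orientation: [0.207, 0.978, 0.001, 0.003]
ft_force: [2.9, -0.0, -1.7]
gripper_width: 0.007
gripper_force: 1.1
```

```bash
python3 st.py
```

```text
6.25 [0.57271998 0.2026595  0.12757336] r 0.08163779661902762 ang 62.87611373814404 toolx 156.13190564743854 tilt [ 0.0055223   0.00114972 -0.99998409] ft [ 2.86751664 -0.04036613 -1.73105058] 0.006754711788105521
to start, tool units [-2.1263761  -0.84494073  0.08564185]
```

Call:
carry_out:
  deltas:
    - [0,0.2,-0.02,0,-0.05]
    - [0,0.2,-0.02,0,-0.05]
    - [0,0.2,-0.005,0,-0.05]
    - [0,0.2,-0.005,0,-0.05]
    - [0,0.2,-0.005,0,-0.05]
    - [0,0,0,0,0]

```text
clock: 6.85
eef_pos: [0.5514, 0.2077, 0.1274]
orientation: [0.078, 0.997, 0.0, 0.001]
ft_force: [0.7, -0.8, -0.4]
gripper_width: 0.003
gripper_force: 0.0
```

```bash
python3 - <<'E'
from st import *
import cv2
f=ctrl.grab_frame("top"); save(f,"t2.png")
cv2.imwrite("pics/t2c.png",cv2.resize(f["pixels"][150:320,150:380,::-1],None,fx=3.4,fy=3.4,interpolation=cv2.INTER_CUBIC))
E
```

```text
6.85 [0.55144293 0.20770048 0.12736898] r 0.07931924036093532 ang 78.40473275763694 toolx 171.01976714037392 tilt [ 1.95172184e-03  6.72858676e-04 -9.99997869e-01] ft [ 0.67180698 -0.7861355  -0.39190398] 0.0028821030832283994
to start, tool units [-2.92837502 -1.44569388  0.07238563]
```

View pics/t2c.png

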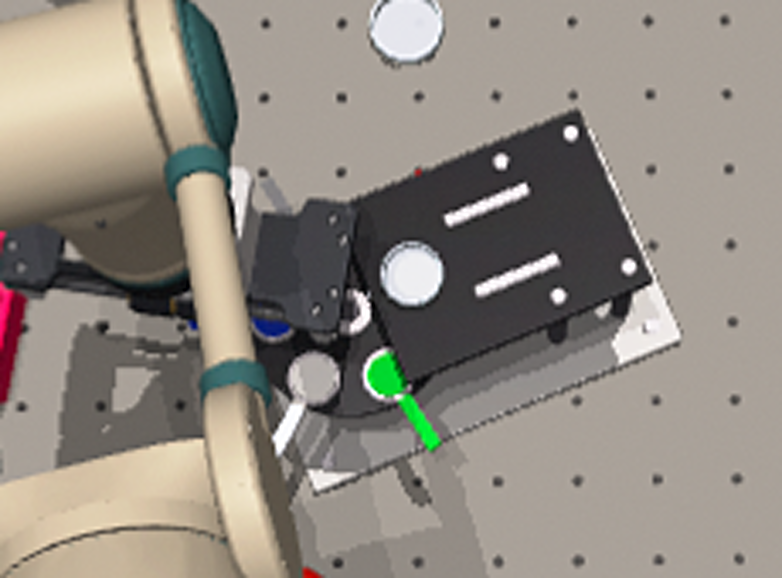

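The top view shows the green filter at (385,373), past the half-way point and swinging on to the first stop. The dish on the stage at (412,273) has not moved. Pushing on.

Call:
carry_out:
  deltas:
    - [0,0,0,0,0]
    - [0,0,0,0,0]
    - [0,0.2,-0.005,0,-0.05]
    - [0,0.2,-0.005,0,-0.05]
    - [0,0.2,-0.005,0,-0.05]
    - [0,0.2,-0.005,0,-0.05]
    - [0,0.2,-0.005,0,-0.05]
    - [0,0.2,-0.005,0,-0.05]

```text
clock: 7.7
eef_pos: [0.527, 0.2074, 0.1261]
orientation: [-0.079, 0.997, 0.0, 0.0]
ft_force: [-0.1, -0.2, -0.3]
gripper_width: 0.006
gripper_force: 0.0
```

Call:
carry_out:
  deltas:
    - [0,0.2,-0.005,0,-0.05]
    - [0,0.2,-0.005,0,-0.05]
    - [0,0.2,-0.005,0,-0.05]
    - [0,0.2,-0.005,0,-0.05]
    - [0,0.2,-0.005,0,-0.05]
    - [0,0.2,-0.005,0,-0.05]
    - [0,0.2,-0.005,0,-0.05]

```text
clock: 8.4
eef_pos: [0.5018, 0.1993, 0.1262]
orientation: [-0.259, 0.966, 0.001, 0.001]
ft_force: [0.6, 3.3, -2.0]
gripper_width: 0.006
gripper_force: 1.4
```

```bash
python3 st.py
```

```text
8.4 [0.50179012 0.19930156 0.12622145] r 0.07706531564132094 ang 115.93935694765106 toolx -149.92780278123675 tilt [ 0.00216401  0.00260585 -0.99999426] ft [ 0.63726025  3.28887998 -2.0366991 ] 0.005690439233225448
to start, tool units [-3.72224129 -3.84831039  0.0183984 ]
```

Call:
carry_out:
  deltas:
    - [0,0.2,0.05,0,-0.03]
    - [0,0.2,0.03,0,-0.05]
    - [0,0.2,0,0,-0.05]
    - [0,0.2,-0.005,0,-0.05]

```text
clock: 8.8
eef_pos: [0.4881, 0.1909, 0.1264]
orientation: [-0.349, 0.937, -0.0, 0.002]
ft_force: [1.8, 0.3, -0.5]
gripper_width: 0.009
gripper_force: 0.8
```

Call:
carry_out:
  deltas:
    - [0,0.2,-0.005,0,-0.05]
    - [0,0.2,-0.005,0,-0.05]
    - [0,0,0,0,0]

```text
clock: 9.1
eef_pos: [0.4808, 0.1848, 0.1262]
orientation: [-0.397, 0.918, -0.0, 0.0]
ft_force: [-0.0, 0.9, -0.9]
gripper_width: 0.009
gripper_force: 0.0
```

```bash
python3 st.py
```

```text
9.1 [0.48084801 0.18482917 0.12620249] r 0.07741497396286584 ang 134.9072784211595 toolx -133.24082072108965 tilt [ 2.90551082e-05 -1.77137464e-05 -9.99999999e-01] ft [-0.02144824  0.89187087 -0.90608361] 0.008582339502850216
to start, tool units [-3.70501298 -5.02212536  0.01031787]
```

Call:
carry_out:
  deltas:
    - [0,0,0,0,0]
    - [0,0,0,0,0]
    - [0,0,0,0,0]
    - [0,0,0,0,0]

```text
clock: 9.5
eef_pos: [0.4809, 0.1852, 0.126]
orientation: [-0.397, 0.918, 0.0, -0.0]
ft_force: [0.0, 0.7, 0.6]
gripper_width: 0.006
gripper_force: 0.0
```

Call:
carry_out:
  deltas:
    - [0,0,0,-0.5,0]
    - [0,0,0,-1,0]
    - [0,0,0,-1,0]
    - [0,0,0,-1,0]
    - [0,0,0,-1,0]
    - [0,0,0,-1,0]

```text
clock: 10.1
eef_pos: [0.4809, 0.1851, 0.2377]
orientation: [-0.397, 0.918, -0.0, 0.0]
ft_force: [0.8, 0.0, 0.7]
gripper_width: 0.006
gripper_force: 0.0
```

Call:
carry_out:
  deltas:
    - [0,0,1,0,0]
    - [0,0,1,0,0]
    - [0,0,1,0,0]
    - [0,0,1,0,0]
    - [0,0,1,0,0]
    - [0,0,1,0,0]
    - [0,0,1,0,0]
    - [0,0,0,0,0]

```text
clock: 10.9
eef_pos: [0.3774, 0.282, 0.2369]
orientation: [-0.398, 0.917, 0.0, 0.0]
ft_force: [-0.6, 0.0, 0.3]
gripper_width: 0.006
gripper_force: 0.0
```

```bash
python3 - <<'E'
from st import *
f=ctrl.grab_frame("top")
cv2.imwrite("pics/t3c.png",cv2.resize(f["pixels"][150:320,150:380,::-1],None,fx=3.4,fy=3.4,interpolation=cv2.INTER_CUBIC))
E
```

```text
10.9 [0.37738178 0.28203123 0.23691875] r 0.21935101609294383 ang 136.1243421702898 toolx -133.05006098659987 tilt [ 1.33106599e-04  1.12933916e-03 -9.99999353e-01] ft [-0.64927254  0.04166313  0.33970112] 0.0057209227213001115
to start, tool units [ -3.66312683 -12.13629198   5.54112112]
```

View pics/t3c.png

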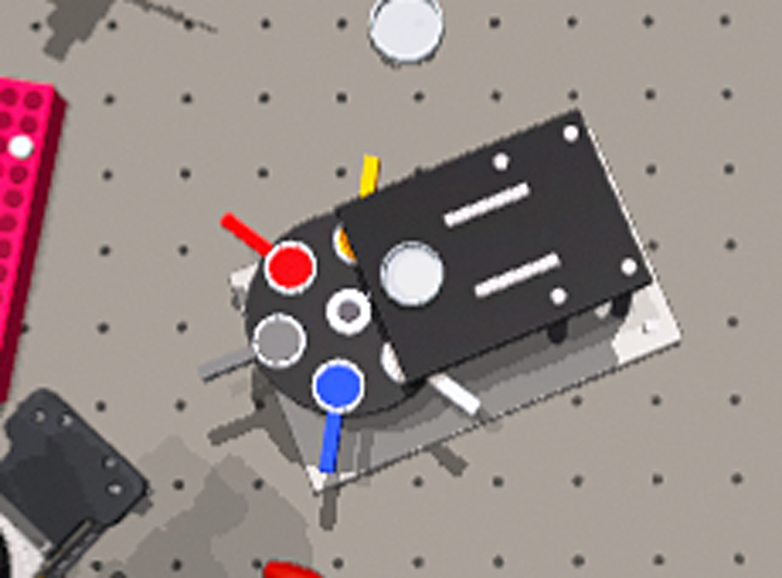

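The wheel has clicked home. Blue is at (338,386), amber at (345,243) and white at (395,362), so green is hidden under the dish in the beam. The dish (412,273) and stage are unmoved, and the arm is clear.

```bash
python3 -c "
from cell import ctrl
print(ctrl.hand_in())"
```

```text
the job is handed in; nothing more can be done
None
```

The filter wheel was turned two clicks counter-clockwise by pushing only the blue tab; in the last picture it sits at a stop with the green filter under the dish, the stage and dish had not moved, the arm was clear, and the job is handed in.

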